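# Rehang a case lid on its hinge pin and leave it standing open

## Task

The lid of the small bench case has come off its hinge: slide it back on the case until its hinge knuckles line up with the case's, and push the loose hinge pin through them from the open right-hand end until its bent end is fully home against the knuckle. With the pin home, swing the lid up and over by its handle until it rests on its stop and stays open on its own. Leave the other things on the bench undisturbed.

Things in the scene. Friction and masses are not known exactly. Their poses are not given: they have to be found in the camera images.
- case: Open-topped grey case fixed to the bench, 130 mm along y, walls from x -40 to +26 mm, rim 60 mm high, rear rail to x +46 under the hinge. Origin: centre of its underside on the bench; x points from the lid's handle side to the hinge side (roughly away from the robot), y along the hinge (to the robot's left), z up. Flanges with screws, 6 mm high, reach y +-80. Space right of the hinge is free.
- hinge_mouth (a point): Centre of the open right-hand end face of the hinge bore (case frame 36, -65, 69.5 mm; axes as the case's). The pin goes in along +y. Three fixed knuckles, 18 mm outside, 12 mm bore, at y -65 to -45, -15 to 15 and 45 to 65; the bore is closed at y = 61.
- hinge_mid (a point): Point on the case's hinge axis at the middle of the middle knuckle (case frame 36, 0, 69.5 mm). Behind it, at x 49 to 54 mm, a tab 24 mm wide rises to z = 99.5 mm: the stop on which the open lid leans.
- hinge_far (a point): Point on the case's hinge axis near the closed end (case frame 36, 58, 69.5 mm): where the pin's nose ends when the pin is home.
- lid: Loose aluminium plate lid, 130 x 68 x 5 mm, 0.1 to 0.22 kg, lying flat on the case's rim. Origin on its underside: straight over the case's origin, 60 mm up, axes parallel, when in place. Hinged, its z axis tilts from 0 (closed) past balance (about 100 deg) to about 120 deg, where it leans on the stop tab and stays; below balance it falls shut.
- lid_bar (a point): Middle of the lid's handle: a round steel bar 10 mm thick, 70 mm long along the lid's y, 33 mm clear of the lid's front edge, in the plane of the plate (lid frame -80, 0, 2.5 mm). Pinch it from above, one finger between bar and case; it turns between the fingers as the lid swings. Closed, it lies 116 mm from the hinge axis and 7 mm lower.
- lid_hinge (a point): Middle of the lid's own hinge axis (lid frame 36, 0, 9.5 mm). Two knuckles like the case's, at y -43 to -17 and 17 to 43. The lid starts 7 to 12 mm too far to the handle side (-x of case), blocking the pin. Slid to the hinge side, it stops when a rib under it meets the rear wall; there the bores line up within 0.5 mm and this point meets hinge_mid.
- pin: Loose dark steel L-shaped hinge pin, 9 mm round bar, 0.04 to 0.08 kg, lying flat on the bench right of the case. Origin on the bar's axis at the bend; the straight shank runs along its +y to a round nose; the bent arm runs 26 mm along its -x and cannot enter the bore. Play in the bore 1.5 mm all round. Home: arm against the knuckle face, origin 4.5 mm outside hinge_mouth, arm pointing any way.
- pin_bend (a point): The pin's bend: the axis point at the arm end of the shank (the pin's origin).
- pin_tip (a point): The end of the pin's round nose, 127.5 mm from the bend along the pin's +y.
- black_marker: Bystander: black marker pen, 136 mm, lying left of the case, pointing away from the robot. Leave alone.
- vial_blue: Bystander: small vial with a screw cap, 17 mm wide, 34 mm tall, standing between the case and the pin. Leave alone.
- small_pot: Bystander: small open pot, 29 mm wide, 21 mm tall, left of the case. Leave alone.
- tweezers: Bystander: steel tweezers, 119 mm, lying left of the case. Leave alone.

How it is judged:
On the way:
1. the pin is fully home through all the knuckles of case and lid, the lid still lying closed (y of pin_bend in the frame of hinge_mouth above -0.0075 m and distance between pin_tip and hinge_far below 0.006 m and distance between lid_hinge and hinge_mid below 0.006 m and angle between lid's own z axis and vertical below 0.2 rad), for 0.2 s.
At the end, for the whole second after the job is handed in: The lid stands open past its balance point, leaning on its stop (112 to 132 deg from closed) and at rest; the pin is still through all the knuckles, its bent end within about 4 mm of the right-hand knuckle face; the lid's hinge axis is within 7 mm of the case's (angle between lid's own z axis and vertical between 1.95 and 2.3 rad and angular speed of lid below 0.15 rad/s and linear speed of pin below 0.03 m/s and y of pin_bend in the frame of hinge_mouth above -0.0085 m and distance between pin_tip and hinge_far below 0.007 m and distance between lid_hinge and hinge_mid below 0.007 m); the robot touches nothing.
It fails at once if a bystander (marker, vial, small pot, tweezers) is moved by more than 25 mm (distance of any of black_marker, vial_blue, small_pot, tweezers from where it was at the start of the episode above 0.025 m).
It also fails if it takes over 67 s, if anything falls off the work surface, if the arm or the gripper's body presses on something with over 40 N, if the wrist force passes 120 N, or if a joint passes its speed limit or range.

## Robot

A 6-joint arm with a two-finger parallel gripper is mounted at the origin on the work surface; the furniture and walls round the work are solid. World frame = base frame: x ahead of the robot, y to its left, z up, the work surface at z = 0. Lengths are in m, angles in rad, forces in N, time in s.
With the tool pointing down it reaches from about 0.35 to 0.775 m from the base axis. Payload 5.5 kg.
Tool frame: the origin (TCP) lies between the finger pads; the fingertips stand 22 mm ahead of it and the grasp point (between the pads) lies 3 mm ahead of it; z points along the fingers, y is the line along which they close (so a half turn about z gives the same grasp; the last joint's range is limited). The gripper opens to 85 mm and grips with 20 to 120 N. Pads are 22 mm wide; open, the fingers measure 114 mm over their backs; the gripper's body (76 mm by 85 mm) begins 54 mm behind the grasp point. The pads swing forward as they close: fully open they stand 13 mm farther back than shut.
Start: joints at [-1.28, 0.313, 0.046, 1.304, 0, 1.431], TCP at [0.24, -0.523, 0.222] pointing down, gripper open.
Joint ranges: [-2.76, 2.76], [-0.86, 1.69], [-1.03, 1.26], [-2.2, 2.34], [-1.47, 1.5], [-3.14, 3.14]. Speed limits (rad/s): [2.57, 2.57, 3.14, 3.14, 3.14, 3.14].

## Interface

Orientations are given as a unit quaternion [w, x, y, z].
In Python, from workcell import env, eyes, job gives the robot as it stands (env), with the cameras (eyes) and the job (job).
- The arm moves only by the tool move_tool, called as name(argument=value, ...) on one line, values as JSON. Schema: {"type":"object","properties":{"ticks":{"type":"object","properties":{"offsets":{"type":"array","items":{"type":"array","items":{"type":"number"},"minItems":6,"maxItems":6},"minItems":1,"maxItems":8}},"additionalProperties":false,"required":["offsets"]},"finger_gap":{"type":"number"},"squeeze":{"type":"number"},"only":{"type":"string"},"quiet":{"type":"boolean"},"lines":{"type":"string"}},"required":["ticks"],"additionalProperties":false}. ticks is an object whose key "offsets" holds a list of rows, 1 to 8 of them, each of 6 numbers: dx, dy, dz in m, then a rotation vector rx, ry, rz in rad; each row is the pose to reach, as a shift and turn from the pose commanded when the call began, along the tool's axes at that moment; what a row does not reach only later rows make up. A row lasts 1/8 s, in which the tool goes at most 0.0625 m and 0.188 rad, less where a joint would pass 70% of its speed; a pose out of reach is approached as far as the arm can. finger_gap is the finger opening in m, set as the call begins (left out keeps the last). The fingers move at their own pace and stop on an object; squeeze is the grip in N (left out, the last holds). Time passes only in rows, so rows that do not move let the fingers close. The tool returns the time, the measured TCP pose, the force, the opening and the grip force at its end. only (a regular expression) keeps the lines of the reply that match it, lines (a string "A,B") keeps lines A to B, and quiet returns only ok. Input that does not fit is refused with a message, and nothing moves.
- env.get_state(): the state, without advancing time (a new reading comes with each control period).
- eyes.read_camera(name): name is "side" or "top" or "wrist"; returns a dict with "image" (384x512x3 uint8, red, green, blue), "K" (3x3 intrinsics, pixels), "D" ([k1, k2, p1, p2, k3] as OpenCV has them; the pictures are not rectified), "R" (3x3) and "t" (3): a world point X has camera coordinates R X + t. Camera axes: x right, y down, z forward; pixel columns grow to the right and rows downward; lengths in m; the calibration is good to about 2 mm. A picture is of the moment at which its call begins. There is no depth.
- job.hand_in(): hands the job in; it is judged then, once.
The state is a dict: "clock": time; "joint_pos": joint angles; "qvel": joint speeds; "tau": joint torques, N m; "tcp_pos": TCP position; "orientation": TCP orientation; "wrist_force": force on the tool from outside, world axes, zero at the start; "ft_torque": the same for the moment, N m; "finger_gap": finger opening in m; "grip_force": force on a finger pad.
Only numpy, scipy, OpenCV 4.12 (cv2) and the standard library are available. Lean on these libraries where they do the work, as an engineer would, in place of code of your own. Each camera call takes 0.05 s, during which the arm holds its last target. There are 200 camera calls.

## Working session

There is one attempt and no reset: what is moved stays moved. The work goes in short steps, Python scripts to look and compute and a tool call to move; the robot and the scene stay as the last step left them, time stands still between calls to the robot, and variables do not carry over. Pictures are saved under pics/ and viewed, at most 10 in all, crops included, and the job is handed in when it is done.

```bash
ls; mkdir -p pics
```

Create h.py:
```python
import numpy as np, cv2
from workcell import env, eyes, job
from scipy.spatial.transform import Rotation as Ro
def cam(n,f=None):
    c=eyes.read_camera(n)
    if f: cv2.imwrite('pics/'+f,c['image'][:,:,::-1])
    return c
def ray(c,uv):
    p=cv2.undistortPoints(np.array([[uv]],float),c['K'],np.array(c['D'],float))[0,0]
    R=np.array(c['R']);d=R.T@np.array([p[0],p[1],1]);o=-R.T@np.array(c['t']);return o,d/np.linalg.norm(d)
def onz(c,uv,z):
    o,d=ray(c,uv);return o+d*(z-o[2])/d[2]
def tri(*cu):
    A=0;b=0
    for c,uv in cu:
        o,d=ray(c,uv);P=np.eye(3)-np.outer(d,d);A=A+P;b=b+P@o
    return np.linalg.solve(A,b)
def proj(c,X):
    return cv2.projectPoints(np.array(X,float).reshape(-1,1,3),cv2.Rodrigues(np.array(c['R']))[0],np.array(c['t'],float),c['K'],np.array(c['D'],float))[0][:,0]
def tool():
    s=env.get_state();q=s['orientation'];return np.array(s['tcp_pos']),Ro.from_quat([q[1],q[2],q[3],q[0]]).as_matrix()
```

Run:
```python
from h import *
import pickle
C={n:cam(n,n+'0.png') for n in('top','side','wrist')}
pickle.dump(C,open('c0.pkl','wb'))
print(tool(),env.get_state()['clock'])
for n in C: print(n,C[n]['R'],C[n]['t'])
cv2.imwrite('pics/top0b.png',cv2.resize(C['top']['image'][:,:,::-1],(800,600),interpolation=cv2.INTER_CUBIC))
cv2.imwrite('pics/side0b.png',cv2.resize(C['side']['image'][:,:,::-1],(800,600),interpolation=cv2.INTER_CUBIC))
```

```text
pics
workcell.py
(array([ 0.23997816, -0.52208018,  0.22120878]), array([[ 9.08644983e-01,  4.17569303e-01, -4.14633949e-04],
       [ 4.17569466e-01, -9.08643995e-01,  1.35326716e-03],
       [ 1.88328178e-04, -1.40277790e-03, -9.99998998e-01]])) 0.15
top [[ 0.00417431 -0.99989377  0.01396502]
 [-0.98760014 -0.00631382 -0.15686329]
 [ 0.15693479 -0.01313706 -0.98752159]] [-0.03502291  0.50165965  1.00798263]
side [[ 0.94634765 -0.32228258 -0.02366577]
 [-0.17983898 -0.46439943 -0.86717421]
 [ 0.26848477  0.8249043  -0.49744228]] [-0.46646001  0.14178402  1.00549109]
wrist [[ 0.41734086 -0.90874782 -0.002003  ]
 [-0.86943191 -0.39992448  0.29008373]
 [-0.264414   -0.11932232 -0.95699917]] [-0.57427939 -0.03753357  0.37961324]
```

View pics/top0b.png

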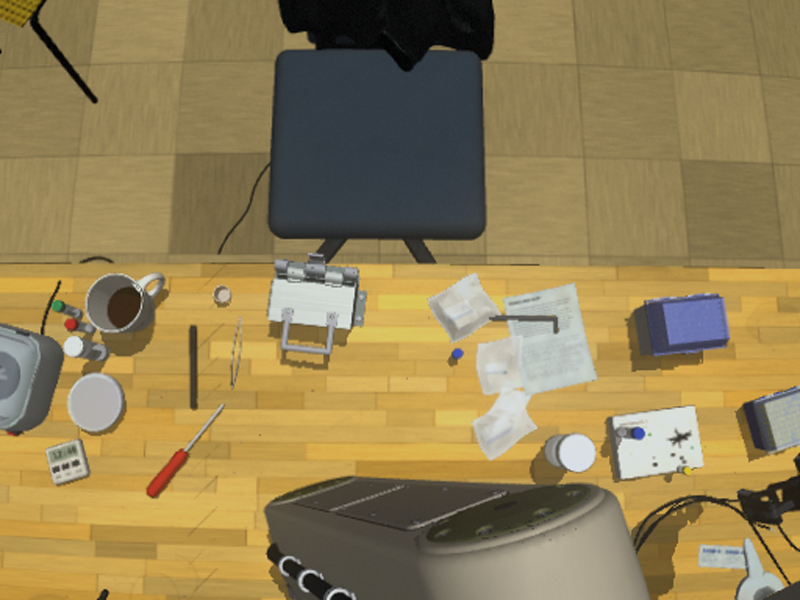

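View pics/side0b.png

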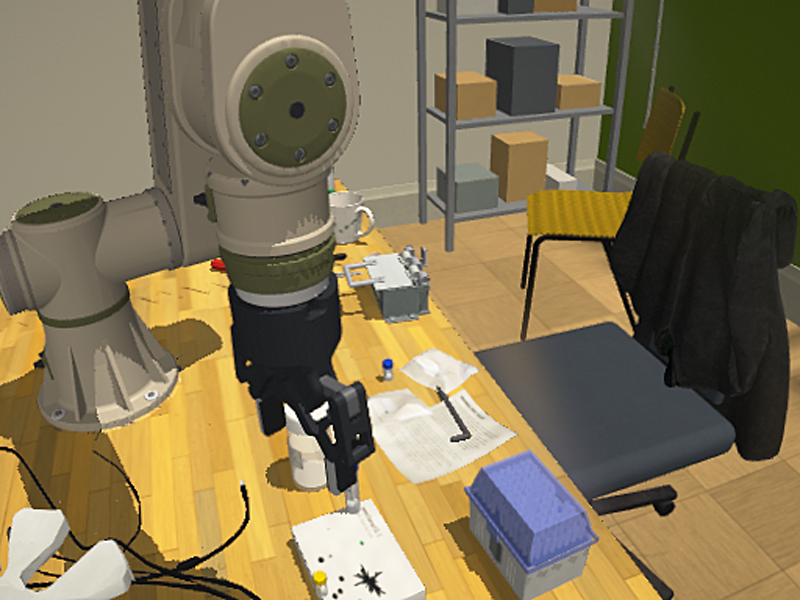

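The top view shows the case at about (315,300) px on the 800-px picture. The pin runs from its nose at (490,318) to its bend at (556,318), with the arm toward the robot, and the vial is at (457,353). In the side view the case is at (395,285), the pin at (440,390)–(462,437) and the vial at (388,370).

Run:
```python
from h import *
import pickle
C=pickle.load(open('c0.pkl','rb'));T,S=C['top'],C['side']
s=.64
f=lambda u,v:(u*s,v*s)
for n,a,b in [('tip',(491,318),(440,388)),('bend',(556,318),(466,437)),('vial',(457,353),(388,364))]:
    print(n,tri((T,f(*a)),(S,f(*b))).round(4))
for n,a,z in [('tip',(491,318),.0045),('bend',(556,318),.0045),('armend',(556,332),.0045),('barL',(284,349),.0625),('barR',(332,354),.0625),('knL',(281,268),.07),('knR',(356,275),.07),('tab',(317,257),.0995),('tweez',(234,385),0)]:
    print(n,onz(T,f(*a),z).round(4))
cv2.imwrite('pics/crop_top.png',cv2.resize(T['image'][150:240,165:365,::-1],(800,360),interpolation=cv2.INTER_CUBIC))
print(env.get_state()['wrist_force'])
```

```text
tip [ 0.4883 -0.1953  0.007 ]
bend [ 0.4864 -0.3045  0.0031]
vial [ 0.4275 -0.1357  0.0269]
tip [ 0.487  -0.1952  0.0045]
bend [ 0.4875 -0.3045  0.0045]
armend [ 0.4641 -0.3037  0.0045]
barL [0.4284 0.1363 0.0625]
barR [0.4212 0.0618 0.0625]
knL [0.5549 0.1437 0.07  ]
knR [0.5444 0.0259 0.07  ]
tab [0.5659 0.0845 0.0995]
tweez [0.3742 0.2267 0.    ]
[ 0.27517084 -0.28214836  0.11062385]
```

View pics/crop_top.png

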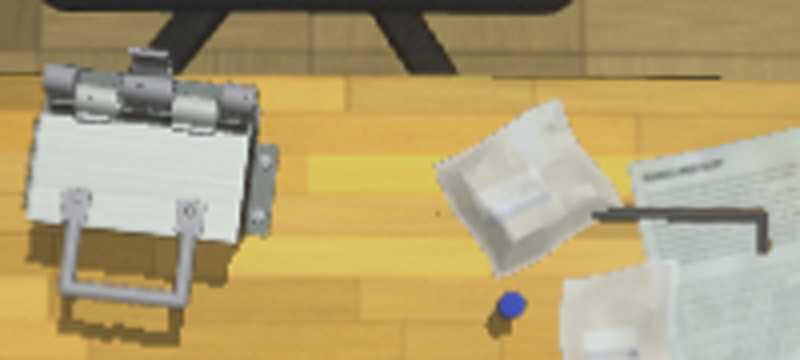

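The crop shows the lid's knuckles well to the handle side of the case's. The pin's bend is at (764,214) in the crop, and its nose at (592,214) looks partly hidden. I'll get a closer wrist view above the pin.

move_tool(ticks={"offsets": [[0.338, -0.144, 0, 0, 0, -1.14], [0.338, -0.144, 0, 0, 0, -1.14], [0.338, -0.144, 0, 0, 0, -1.14], [0.338, -0.144, 0, 0, 0, -1.14], [0.338, -0.144, 0, 0, 0, -1.14], [0.338, -0.144, 0, 0, 0, -1.14], [0.338, -0.144, 0, 0, 0, -1.14], [0.338, -0.144, 0, 0, 0, -1.14]]}, finger_gap=0.04)

```text
clock: 1.15
tcp_pos: [0.4869, -0.2504, 0.2216]
orientation: [-0.0, 0.707, 0.707, -0.0]
wrist_force: [-0.2, 0.3, -0.2]
finger_gap: 0.0397
grip_force: 0.0
```

Run:
```python
from h import *
import pickle
W=cam('wrist','w1.png');pickle.dump(W,open('w1.pkl','wb'))
print(tool(),env.get_state()['joint_pos'])
```

```text
(array([ 0.48652655, -0.25097624,  0.22165157]), array([[ 1.67016764e-03,  9.99998356e-01, -7.05462691e-04],
       [ 9.99998605e-01, -1.67018785e-03, -2.80706776e-05],
       [-2.92488867e-05, -7.05414824e-04, -9.99999751e-01]])) [-6.22659593e-01  2.60082022e-01 -2.67145706e-02  1.28455643e+00
 -4.34226885e-04  9.49807034e-01]
```

View pics/w1.png

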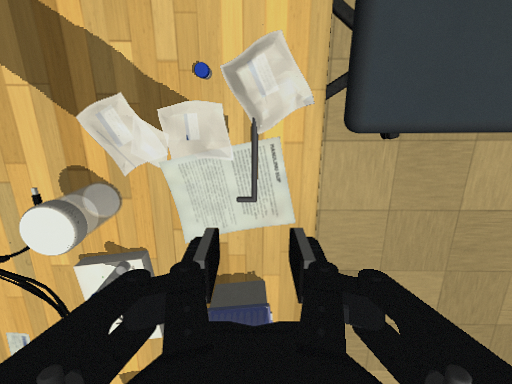

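The wrist view shows the whole pin: nose at about (255,119), bend at (254,199), arm end at (238,200). The vial cap is at (202,70).

Run:
```python
from h import *
import pickle
W=pickle.load(open('w1.pkl','rb'));C=pickle.load(open('c0.pkl','rb'));T,S=C['top'],C['side']
for p in [(255,119),(254,199),(238,200)]: print(onz(W,p,.0045).round(4))
print(tri((W,(254,199)),(T,(165+764/4,150+214/4)),(S,(466*.64,437*.64))).round(4))
print(proj(T,[[.4875,-.1775,.0045],[.4875,-.305,.0045]]),proj(S,[[.4875,-.1775,.0045],[.4875,-.305,.0045]]),proj(W,[[.4875,-.1775,.0045],[.4875,-.305,.0045]]))
g=W['image'][105:215,225:275].min(2)
for r in range(5,100,8): 
    m=np.where(g[r]<75)[0]; print(105+r,225+m.mean() if len(m) else None,len(m))
cv2.imwrite('pics/w1c.png',cv2.resize(W['image'][95:215,200:320,::-1],(600,600),interpolation=cv2.INTER_CUBIC))
```

```text
[ 0.4883 -0.191   0.0045]
[ 0.487  -0.302   0.0045]
[ 0.464  -0.3035  0.0045]
[ 0.4867 -0.3039  0.0023]
[[307.43478171 203.27702489]
 [356.03846319 203.53060355]] [[277.75878184 245.05678041]
 [299.45729265 279.07270879]] [[254.36014522 108.192782  ]
 [254.35782262 200.98739635]]
110 None 0
118 232.75 4
126 247.4 5
134 252.6 5
142 254.0 3
150 254.5 4
158 254.5 4
166 254.5 4
174 254.5 4
182 253.66666666666666 3
190 254.0 4
198 246.10526315789474 19
```

View pics/w1c.png

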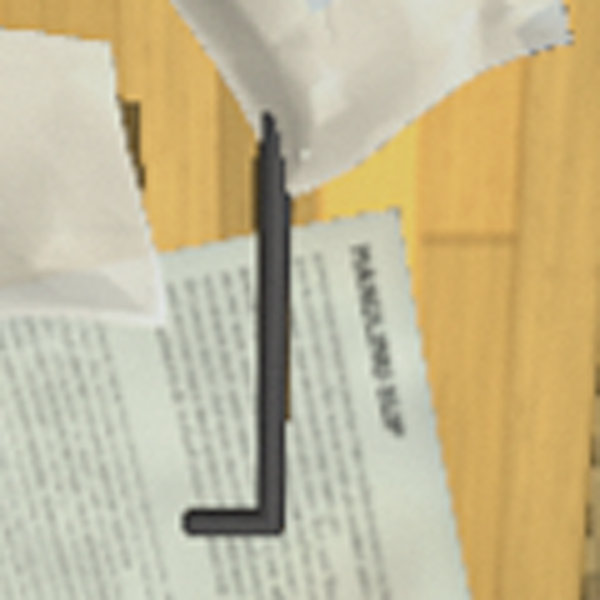

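move_tool(ticks={"offsets": [[-0.0345, 0, 0.05, 0, 0, 0], [-0.0345, 0, 0.1, 0, 0, 0], [-0.0345, 0, 0.15, 0, 0, 0], [-0.0345, 0, 0.18, 0, 0, 0], [-0.0345, 0, 0.195, 0, 0, 0], [-0.0345, 0, 0.196, 0, 0, 0], [-0.0345, 0, 0.196, 0, 0, 0]]}, finger_gap=0.04)

```text
clock: 2.08
tcp_pos: [0.4878, -0.2861, 0.0273]
orientation: [0.001, 0.707, 0.707, 0.0]
wrist_force: [-1.2, -0.6, -0.2]
finger_gap: 0.0403
grip_force: 0.0
```

move_tool(ticks={"offsets": [[0, 0, 0, 0, 0, 0], [0, 0, 0, 0, 0, 0], [0, 0, 0, 0, 0, 0], [0, 0, 0, 0, 0, 0]]}, finger_gap=0, squeeze=60)

```text
clock: 2.58
tcp_pos: [0.4872, -0.285, 0.0261]
orientation: [0.0, 0.707, 0.707, 0.0]
wrist_force: [0.6, 1.3, -0.4]
finger_gap: 0.0005
grip_force: 0.0
```

move_tool(ticks={"offsets": [[0, 0, -0.05, 0, 0, 0], [0, 0, -0.1, 0, 0, 0], [0, 0, -0.1, 0, 0, 0], [0, 0, -0.1, 0, 0, 0]]}, finger_gap=0.04)

```text
clock: 3.08
tcp_pos: [0.487, -0.2849, 0.1257]
orientation: [0.0, 0.707, 0.707, -0.0]
wrist_force: [-0.3, -0.0, -0.9]
finger_gap: 0.0397
grip_force: 0.0
```

Run:
```python
from h import *
import pickle
W=cam('wrist','w2.png');S=cam('side','s2.png');T=cam('top');pickle.dump((W,S,T),open('w2.pkl','wb'))
cv2.imwrite('pics/w2c.png',np.hstack([cv2.resize(I[:,:,::-1],(400,400),interpolation=cv2.INTER_CUBIC) for I in (W['image'][40:280,140:380],T['image'][160:240,290:370])]))
print(tool()[0])
```

```text
[ 0.48617156 -0.28426372  0.12429368]
```

View pics/w2c.png

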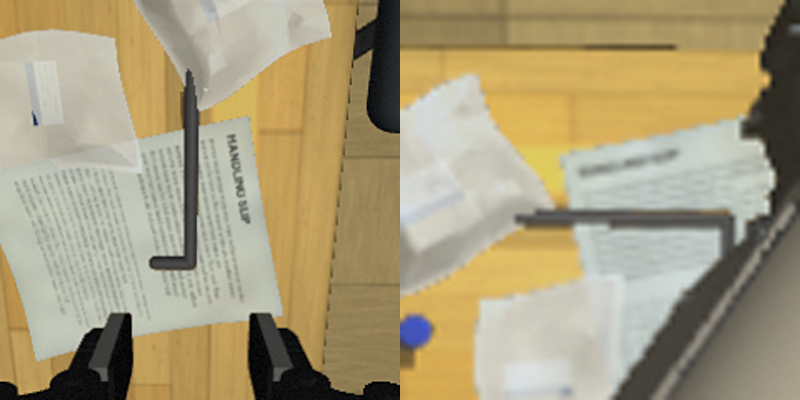

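The wrist view (left) shows the pin undisturbed, with its bend at (253,198) in the full picture; the fingers closed above it. I'll recompute the pose, including its height.

Run:
```python
from h import *
import pickle
W,S,T=pickle.load(open('w2.pkl','rb'));W1=pickle.load(open('w1.pkl','rb'))
b=(140+188/1.667,40+263/1.667)
for z in(.0,.0045,.01): print(z,onz(W,b,z).round(4),onz(W1,(254.2,199.),z).round(4), onz(T,(290+728/5,160+217/5),z).round(4))
print('armend',onz(W,(140+153/1.667,40+263/1.667),.0045).round(4))
print(tri((W,b),(W1,(254.2,199))),tri((W,b),(W1,(254.2,199)),(T,(290+728/5,160+217/5))))
p,R=tool(); print(proj(W,[p+R@[0,y,.02] for y in(-.02,.02)]),b)
g=W['image'].min(2)
for r in range(90,205,8):
    m=230+np.where(g[r,230:280]<80)[0]; print(r,m.min() if len(m) else 0,m.max() if len(m) else 0,end=' | ')
```

```text
0.0 [ 0.4859 -0.304   0.    ] [ 0.4873 -0.3035  0.    ] [ 0.4894 -0.5238  0.    ]
0.0045 [ 0.4859 -0.3025  0.0045] [ 0.4873 -0.302   0.0045] [ 0.4888 -0.5216  0.0045]
0.01 [ 0.486  -0.3007  0.01  ] [ 0.4873 -0.3001  0.01  ] [ 0.488  -0.5191  0.01  ]
armend [ 0.4637 -0.3025  0.0045]
[ 0.48675881 -0.27343206  0.08993449] [ 0.45385316 -0.10618823  0.70700518]
[[223.42774363 218.64565084]
 [281.53613586 218.5755065 ]] (252.77744451109777, 197.76844631073786)
90 239 255 | 98 239 257 | 106 240 264 | 114 240 262 | 122 251 258 | 130 251 258 | 138 251 258 | 146 251 258 | 154 251 258 | 162 251 258 | 170 251 257 | 178 251 257 | 186 251 257 | 194 231 257 | 202 0 0 |
```

move_tool(ticks={"offsets": [[0, -0.0005, 0.05, 0, 0, 0], [0, -0.0005, 0.09, 0, 0, 0], [0, -0.0005, 0.1, 0, 0, 0], [0, -0.0005, 0.1035, 0, 0, 0], [0, -0.0005, 0.1035, 0, 0, 0]]}, finger_gap=0.03)

```text
clock: 3.85
tcp_pos: [0.4874, -0.2857, 0.0235]
orientation: [0.001, 0.707, 0.707, 0.0]
wrist_force: [-0.3, 0.2, -0.1]
finger_gap: 0.0302
grip_force: 0.0
```

move_tool(ticks={"offsets": [[0, 0, 0, 0, 0, 0], [0, 0, 0, 0, 0, 0], [0, 0, 0, 0, 0, 0], [0, 0, 0, 0, 0, 0]]}, finger_gap=0.004, squeeze=60)

```text
clock: 4.35
tcp_pos: [0.4867, -0.2851, 0.0226]
orientation: [0.0, 0.707, 0.707, -0.0]
wrist_force: [0.2, 0.8, -0.0]
finger_gap: 0.0041
grip_force: 0.0
```

Run:
```python
from h import *
S=cam('side');W=cam('wrist')
p,R=tool();u=proj(S,[p,p+R@[0,0,.022]]);print(u,proj(W,[p,p+R@[0,0,.022]]))
cx,cy=u[0].astype(int)
a=cv2.resize(S['image'][cy-45:cy+45,cx-45:cx+45,::-1],(400,400),interpolation=cv2.INTER_CUBIC)
b=cv2.resize(W['image'][60:300,140:380,::-1],(400,400),interpolation=cv2.INTER_CUBIC)
cv2.imwrite('pics/s3.png',np.hstack([a,b]))
```

```text
[[295.59573426 267.03808946]
 [295.31287203 274.76797944]] [[253.66683254 233.14897377]
 [253.67903829 219.06823251]]
```

View pics/s3.png

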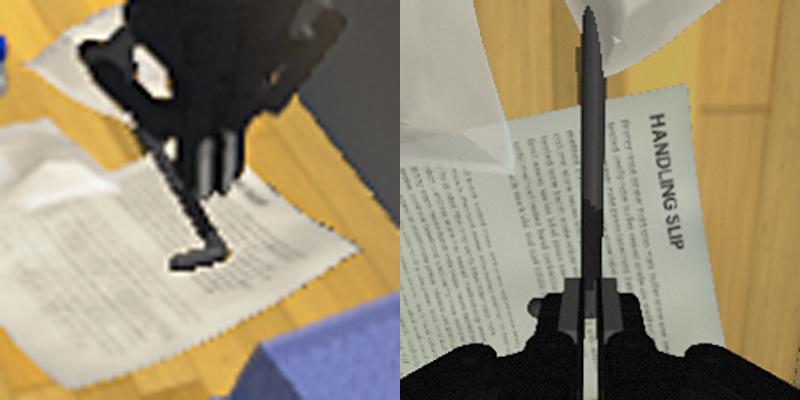

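The side crop shows the fingertips at about (215,193), well above the pin. The wrist crop shows the pad ends at (590,280), over the shank. So the tips seem higher than the stated figure, and I'll triangulate them.

Run:
```python
from h import *
S=cam('side');W=cam('wrist')
print(tri((S,(298.4,265.5)),(W,(254,228))))
for y in(-.274,-.285,-.296): print(y,[(z,proj(W,[[.487,y,z]])[0].round(1),proj(S,[[.487,y,z]])[0].round(1)) for z in(.0,.01,.02,.03)])
print(env.get_state())
```

```text
[ 0.49022215 -0.28259991  0.02306106]
-0.274 [(0.0, array([254.3, 203.9]), array([293.5, 271.7])), (0.01, array([254.4, 209.2]), array([293.6, 268.3])), (0.02, array([254.4, 215. ]), array([293.7, 264.8])), (0.03, array([254.4, 221.6]), array([293.8, 261.2]))]
-0.285 [(0.0, array([254.3, 218.9]), array([295.5, 274.9])), (0.01, array([254.4, 224.8]), array([295.6, 271.4])), (0.02, array([254.4, 231.5]), array([295.7, 267.9])), (0.03, array([254.4, 238.9]), array([295.9, 264.3]))]
-0.296 [(0.0, array([254.3, 233.4]), array([297.5, 278.1])), (0.01, array([254.4, 240. ]), array([297.6, 274.6])), (0.02, array([254.4, 247.4]), array([297.8, 271. ])), (0.03, array([254.4, 255.6]), array([297.9, 267.4]))]
{'clock': 4.55, 'joint_pos': array([-6.72234378e-01,  4.30112113e-01, -3.00858677e-01,  8.39820426e-01,
       -4.76155844e-05,  8.98619260e-01]), 'qvel': array([-0.00092613,  0.00209171, -0.00152152, -0.00115397,  0.00067918,
       -0.0011968 ]), 'tau': array([ 2.41073598e-03, -4.95728731e+01,  2.49603564e+01,  1.28465741e-03,
       -3.06513975e-04,  5.82423539e-06]), 'tcp_pos': array([ 0.48656683, -0.28503086,  0.02239097]), 'orientation': array([ 5.22774629e-06,  7.07127043e-01,  7.07086518e-01, -2.33668481e-05]), 'wrist_force': array([ 0.5217874 , -1.02938304,  0.43541352]), 'ft_torque': array([ 0.01653627, -0.01050644, -0.00599365]), 'grip_force': 0.0, 'finger_gap': 0.004276726367894796}
```

move_tool(ticks={"offsets": [[0, 0, 0, 0, 0, 0], [0, 0, 0.006, 0, 0, 0], [0, 0, 0.012, 0, 0, 0], [0, 0, 0.012, 0, 0, 0]]}, finger_gap=0.02)

```text
clock: 5.05
tcp_pos: [0.486, -0.2845, 0.0095]
orientation: [-0.001, 0.707, 0.707, -0.0]
wrist_force: [-1.0, 0.4, -0.3]
finger_gap: 0.0201
grip_force: 0.0
```

move_tool(ticks={"offsets": [[0, 0, 0, 0, 0, 0], [0, 0, 0, 0, 0, 0], [0, 0, 0, 0, 0, 0]]}, finger_gap=0.004, squeeze=60)

```text
clock: 5.42
tcp_pos: [0.4867, -0.2852, 0.0106]
orientation: [0.0, 0.707, 0.707, -0.0]
wrist_force: [0.8, 0.4, 0.1]
finger_gap: 0.0039
grip_force: 0.0
```

move_tool(ticks={"offsets": [[0, 0, 0, 0, 0, 0], [0, 0, 0.003, 0, 0, 0], [0, 0, 0.006, 0, 0, 0], [0, 0, 0.006, 0, 0, 0]]}, finger_gap=0.02)

```text
clock: 5.92
tcp_pos: [0.4863, -0.2848, 0.0039]
orientation: [-0.0, 0.707, 0.707, -0.0]
wrist_force: [0.1, 0.5, -0.0]
finger_gap: 0.0201
grip_force: 0.0
```

move_tool(ticks={"offsets": [[0, 0, 0, 0, 0, 0], [0, 0, 0, 0, 0, 0], [0, 0, 0, 0, 0, 0]]}, finger_gap=0.004, squeeze=60)

```text
clock: 6.3
tcp_pos: [0.4867, -0.2851, 0.0045]
orientation: [0.0, 0.707, 0.707, -0.0]
wrist_force: [0.8, -0.3, 0.7]
finger_gap: 0.0044
grip_force: 0.0
```

Run:
```python
from h import *
S=cam('side');W=cam('wrist')
p,R=tool();u=proj(S,[p,p+R@[0,0,.022]]);print(u,proj(W,[p,p+R@[0,0,.022]]))
a=cv2.resize(S['image'][225:305,250:330,::-1],(400,400),interpolation=cv2.INTER_CUBIC)
b=cv2.resize(W['image'][140:260,190:310,::-1],(400,400),interpolation=cv2.INTER_CUBIC)
cv2.imwrite('pics/s4.png',np.hstack([a,b]))
```

```text
[[295.39987008 273.36763076]
 [295.12066761 280.925645  ]] [[253.73204166 233.19653202]
 [253.74034977 219.10731596]]
```

View pics/s4.png

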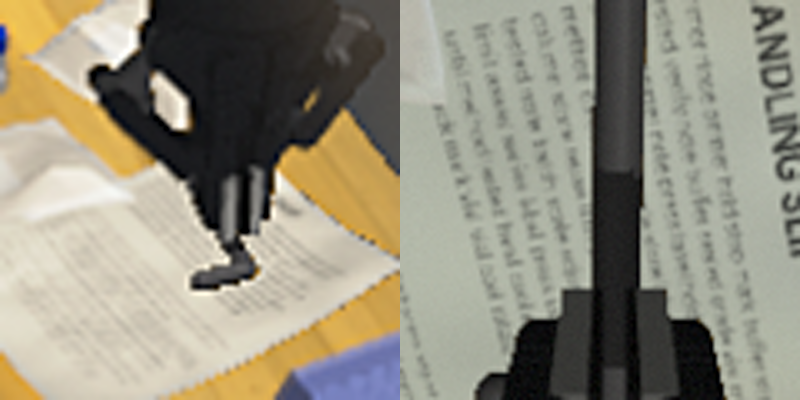

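The side crop shows the tips at (237,237), just about at the top of the pin and still not down beside it. The usable tip sits near TCP level, so I'll go lower and watch the force.

move_tool(ticks={"offsets": [[0, 0, 0, 0, 0, 0], [0, 0, 0.003, 0, 0, 0], [0, 0, 0.006, 0, 0, 0], [0, 0, 0.006, 0, 0, 0]]}, finger_gap=0.02)

```text
clock: 6.9
tcp_pos: [0.4863, -0.2848, -0.002]
orientation: [-0.0, 0.707, 0.707, -0.0]
wrist_force: [-0.2, -0.3, 0.5]
finger_gap: 0.0202
grip_force: 0.0
```

move_tool(ticks={"offsets": [[0, 0, 0, 0, 0, 0], [0, 0, 0, 0, 0, 0], [0, 0, 0, 0, 0, 0]]}, finger_gap=0.004, squeeze=60)

```text
clock: 7.28
tcp_pos: [0.4869, -0.2851, -0.0011]
orientation: [0.0, 0.707, 0.707, 0.0]
wrist_force: [0.3, 1.3, 3.8]
finger_gap: 0.0044
grip_force: 3.5
```

move_tool(ticks={"offsets": [[0, 0, 0, 0, 0, 0], [0, 0, 0.002, 0, 0, 0], [0, 0, 0.005, 0, 0, 0], [0, 0, 0.005, 0, 0, 0]]}, finger_gap=0.02)

```text
clock: 7.78
tcp_pos: [0.4862, -0.2848, -0.0072]
orientation: [-0.0, 0.707, 0.707, -0.0]
wrist_force: [0.3, 0.1, 0.3]
finger_gap: 0.0203
grip_force: 0.0
```

move_tool(ticks={"offsets": [[0, 0, 0, 0, 0, 0], [0, 0, 0, 0, 0, 0], [0, 0, 0, 0, 0, 0]]}, finger_gap=0.004, squeeze=60)

```text
clock: 8.15
tcp_pos: [0.4866, -0.285, -0.0066]
orientation: [0.0, 0.707, 0.707, -0.0]
wrist_force: [0.3, -0.8, -0.8]
finger_gap: 0.0057
grip_force: 58.7
```

move_tool(ticks={"offsets": [[0, 0, -0.05, 0, 0, 0], [0, 0, -0.1, 0, 0, 0], [0.02, 0, -0.15, 0, 0, 0], [0.07, 0, -0.19, 0, 0, 0.05], [0.12, 0, -0.207, 0, 0, 0.09], [0.17, 0, -0.207, 0, 0, 0.09], [0.215, 0, -0.207, 0, 0, 0.09], [0.215, 0, -0.207, 0, 0, 0.09]]}, finger_gap=0.004, squeeze=60)

```text
clock: 9.15
tcp_pos: [0.4861, -0.0673, 0.2007]
orientation: [-0.0, 0.737, 0.676, 0.0]
wrist_force: [-0.6, -0.4, -1.3]
finger_gap: 0.0057
grip_force: 58.8
```

Run:
```python
from h import *
import pickle,time
W=cam('wrist');W=cam('wrist');S=cam('side');T=cam('top');pickle.dump((W,S,T),open('w5.pkl','wb'))
print(tool(),env.get_state()['grip_force'])
I=lambda im,w,h:cv2.resize(im[:,:,::-1],(w,h),interpolation=cv2.INTER_CUBIC)
C=pickle.load(open('c0.pkl','rb'))
top=I(W['image'][0:300,100:500],800,600)
cv2.imwrite('pics/w5.png',top)
```

```text
(array([ 0.48677534, -0.07087611,  0.20032804]), array([[ 9.07831757e-02,  9.95870673e-01,  1.33731773e-04],
       [ 9.95870580e-01, -9.07831047e-02, -4.65204228e-04],
       [-4.51142662e-04,  1.75412256e-04, -9.99999883e-01]])) 58.751311898231506
```

View pics/w5.png

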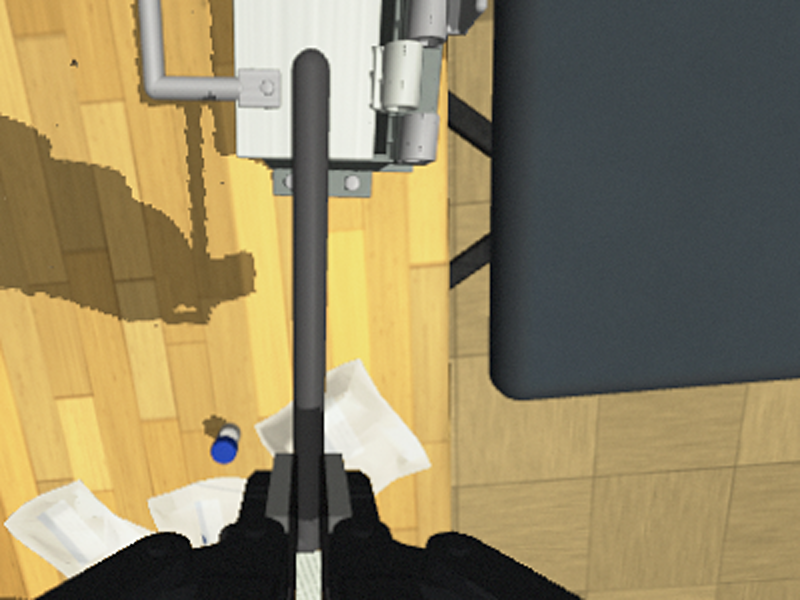

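The wrist view (2x, offset x 100) shows the pin's nose at (311,48) and its shank straight up the picture. The right fixed knuckle spans x 400–437 and y 112–162, the flange's end is at row 197, and the lid knuckle is at (404,75). Pin and case are parallel within about a degree.

Run:
```python
from h import *
import pickle
W,S,T=pickle.load(open('w5.pkl','rb'));C=pickle.load(open('c0.pkl','rb'));T0=C['top']
w=lambda u,v:(100+u/2,v/2); t=lambda u,v:(165+u/4,150+v/4)
p,R=tool()
for z in(-.02,-.01,0,.01,.02): print(z,proj(W,[p+R@[.1095,0,-z],p+R@[.0,0,-z]]).round(1))
print('nose',w(311,48))
print('kn right end top', onz(W,w(418,162),.0785).round(4), tri((W,w(418,162)),(T0,t(257,97))).round(4))
print('kn edges z.0695',onz(W,w(400,140),.0695).round(4),onz(W,w(437,140),.0695).round(4))
print('flange end',onz(W,w(275,197),.006).round(4),onz(W,w(372,197),.006).round(4))
print('kn y-45',onz(W,w(418,113),.0785).round(4))
print('lid corner',onz(W,w(237,157),.065).round(4),onz(W,w(235,5),.065).round(4))
print('top: knR,knL',onz(T0,t(258,97),.0695).round(4),onz(T0,t(44,80),.0695).round(4),'flange',onz(T0,t(277,147),.006).round(4),onz(T0,t(270,236),.006).round(4))
print('bar',onz(W,w(155,88),.0625).round(4), onz(T0,t(68,290),.0625).round(4),onz(T0,t(182,299),.0625).round(4))
```

```text
-0.02 [[255.2  45. ]
 [254.4 222.8]]
-0.01 [[255.3  40.9]
 [254.4 229. ]]
0 [[255.4  36.2]
 [254.4 236. ]]
0.01 [[255.5  30.7]
 [254.5 243.8]]
0.02 [[255.6  24.4]
 [254.5 252.6]]
nose (255.5, 24.0)
kn right end top [0.5466 0.0235 0.0785] [0.538  0.0205 0.1216]
kn edges z.0695 [0.54   0.0347 0.0695] [0.5576 0.0331 0.0695]
flange end [0.4744 0.0165 0.006 ] [0.5327 0.0114 0.006 ]
kn y-45 [0.5471 0.0442 0.0785]
lid corner [0.4609 0.0345 0.065 ] [0.4681 0.0976 0.065 ]
top: knR,knL [0.5489 0.022  0.0695] [0.5588 0.1534 0.0695] flange [0.5293 0.0118 0.006 ] [0.4713 0.0157 0.006 ]
bar [0.4256 0.0681 0.0625] [0.4305 0.1358 0.0625] [0.4256 0.0666 0.0625]
```

Create prof.py:
```python
from h import *
def prof(c,p,R,x0,x1,axis,rng):
    g=c['image'].astype(float).mean(2);out=[]
    for h in rng:
        o=np.array([0,h,0]) if axis=='y' else np.array([0,0,-h])
        P=[p+R@(np.array([x,0,0])+o+base) for x in np.linspace(x0,x1,60)]
        u=proj(c,P).astype(np.float32); out.append(cv2.remap(g.astype(np.float32),u[:,0],u[:,1],1).mean())
    return np.array(out).round(0)
base=np.zeros(3)
```

Run:
```python
import prof; from prof import *; import pickle
W,S,T=pickle.load(open('w5.pkl','rb'));p,R=tool()
r=np.arange(-.02,.042,.002)
print('side z'); print(dict(zip((r*1000).round().astype(int).tolist(),prof.prof(S,p,R,.03,.09,'z',r).tolist())))
prof.base=np.array([0,0,-.012])
r=np.arange(-.016,.018,.002)
for n,c in(('wrist',W),('top',T)): print(n,dict(zip((r*1000).round().astype(int).tolist(),prof.prof(c,p,R,.03,.09,'y',r).tolist())))
# end of nose along x in each camera for z=.011,.02
for n,c in(('wrist',W),('top',T),('side',S)):
  for z in(.011,.02):
    xs=np.arange(.095,.130,.0025);u=proj(c,[p+R@[x,0,-z] for x in xs]).astype(np.float32)
    print(n,z,list(zip((xs*1000).tolist(),cv2.remap(c['image'].astype(np.float32).mean(2),u[:,0],u[:,1],1)[:,0].round().tolist())))
```

```text
side zTraceback (most recent call last):
  File "<stdin>", line 4, in <module>
AttributeError: 'function' object has no attribute 'prof'
```

```bash
sed -i 's/def prof(/def pf(/' prof.py
```

Run:
```python
import prof as q; from h import *; import pickle
W,S,T=pickle.load(open('w5.pkl','rb'));p,R=tool()
pr=lambda n,r,v:print(n,*[f'{int(round(a*1000))}:{int(b)}' for a,b in zip(r,v)])
r=np.arange(-.02,.042,.002)
pr('side z',r,q.pf(S,p,R,.03,.09,'z',r))
q.base=np.array([0,0,-.012])
r=np.arange(-.016,.018,.002)
for n,c in(('wrist',W),('top',T)): pr(n,r,q.pf(c,p,R,.03,.09,'y',r))
xs=np.arange(.095,.130,.0025)
for n,c in(('wrist',W),('top',T),('side',S)):
  for z in(.011,.02):
    u=proj(c,[p+R@[x,0,-z] for x in xs]).astype(np.float32)
    pr(n+str(z),xs,cv2.remap(c['image'].astype(np.float32).mean(2),u[:,0],u[:,1],1)[:,0])
```

```text
side z -20:108 -18:110 -16:109 -14:105 -12:98 -10:87 -8:72 -6:61 -4:56 -2:53 0:51 2:47 4:39 6:33 8:31 10:32 12:33 14:32 16:31 18:30 20:30 22:30 24:30 26:30 28:28 30:27 32:29 34:29 36:29 38:30 40:30
wrist -16:174 -14:190 -12:193 -10:188 -8:179 -6:175 -4:46 -2:79 0:97 2:83 4:104 6:182 8:182 10:188 12:188 14:186 16:180
top -16:144 -14:144 -12:143 -10:143 -8:142 -6:142 -4:141 -2:141 0:140 2:139 4:139 6:138 8:137 10:137 12:136 14:135 16:134
wrist0.011 95:94 98:94 100:92 103:94 105:92 108:91 110:82 113:238 115:232 118:231 120:231 123:0 125:0 128:0 130:0
wrist0.02 95:94 98:94 100:93 103:93 105:93 108:84 110:242 113:232 115:232 118:231 120:0 123:0 125:0 128:0 130:0
top0.011 95:103 98:96 100:88 103:73 105:72 108:74 110:132 113:199 115:199 118:199 120:198 123:199 125:196 128:198 130:197
top0.02 95:99 98:91 100:81 103:79 105:80 108:81 110:155 113:177 115:174 118:155 120:152 123:147 125:187 128:196 130:188
side0.011 95:27 98:24 100:24 103:25 105:27 108:26 110:25 113:24 115:25 118:26 120:26 123:25 125:26 128:27 130:26
side0.02 95:26 98:26 100:25 103:23 105:20 108:17 110:15 113:17 115:8 118:5 120:32 123:66 125:92 128:104 130:117
```

The pin sits about 11 mm above the reported TCP, with its nose at tool x +0.1105 and its axis centred. Next I'll slide the lid by pushing its bar with the back of the closed finger while keeping hold of the pin.

move_tool(ticks={"offsets": [[0.04, -0.04, 0, 0, 0, 0], [0.08, -0.08, 0, 0, 0, 0], [0.12, -0.11, 0, 0, 0, 0], [0.16, -0.11, 0.02, 0, 0, 0], [0.16, -0.11, 0.07, 0, 0, 0], [0.16, -0.11, 0.12, 0, 0, 0], [0.16, -0.11, 0.148, 0, 0, 0], [0.16, -0.11, 0.148, 0, 0, 0]]})

```text
clock: 10.35
tcp_pos: [0.3897, 0.0982, 0.0506]
orientation: [-0.001, 0.739, 0.674, -0.002]
wrist_force: [-0.1, 0.2, -0.4]
finger_gap: 0.0055
grip_force: 58.9
```

move_tool(ticks={"offsets": [[0, 0.003, 0, 0, 0, 0], [0, 0.006, 0, 0, 0, 0], [0, 0.008, 0, 0, 0, 0], [0, 0.01, 0, 0, 0, 0], [0, 0.012, 0, 0, 0, 0], [0, 0.014, 0, 0, 0, 0]]})

```text
clock: 11.1
tcp_pos: [0.4055, 0.098, 0.0524]
orientation: [0.0, 0.738, 0.675, 0.0]
wrist_force: [0.7, 0.6, -0.5]
finger_gap: 0.0059
grip_force: 58.9
```

Run:
```python
from h import *
import pickle
T=cam('top');pickle.dump(T,open('t6.pkl','wb'));T0=pickle.load(open('c0.pkl','rb'))['top']
s=env.get_state();print(s['tcp_pos'],s['wrist_force'],s['grip_force'])
a=T['image'][160:240,165:240].astype(np.float32).mean(2);b=T0['image'][160:240,165:240].astype(np.float32).mean(2)
print(np.abs(a-b)[10:70:6,5:72:6].round().astype(int))
```

```text
[0.40581453 0.09795044 0.05242565] [-0.42818238 -0.36247102 -0.80249972] 58.90073776245117
[[  1   2   1   1   2   0   1   1   2   0   3   1]
 [  1   2  56  27  16   2   2   3   2   1   0   0]
 [ 14  83  67  67 123   3   2   1   1   2   2   1]
 [  1  91  52  53 138   4   2   1   2   2   2   2]
 [  4  87  50  52 143  88   2   1   2   2   2   3]
 [ 25  70  14  51 146 135   1   1   3   2   2   1]
 [ 18  59   9  47 131 137   3   2   1   2   0   1]
 [ 13  71  18  23  24  11   2   2   0   1   2   1]
 [ 23  21   1  54  27  26   4   2   2   3   1   1]
 [  7   9  90  24  49  67 118   1   1   1   2   1]]
```

move_tool(ticks={"offsets": [[0, 0.0015, 0, 0, 0, 0], [0, 0.003, 0, 0, 0, 0], [0, 0.0045, 0, 0, 0, 0], [0, 0.006, 0, 0, 0, 0], [0, 0.006, 0, 0, 0, 0]]})

```text
clock: 11.78
tcp_pos: [0.4115, 0.0974, 0.0524]
orientation: [0.0, 0.738, 0.675, -0.0]
wrist_force: [1.0, 0.4, -0.8]
finger_gap: 0.0057
grip_force: 58.9
```

Create lidm.py:
```python
from h import *
import pickle
def shift():
    T=cam('top');T0=pickle.load(open('c0.pkl','rb'))['top']
    a=T0['image'][178:212,205:228].astype(np.float32).mean(2)
    b=T['image'][168:222,200:233].astype(np.float32).mean(2)
    r=cv2.matchTemplate(b,a,cv2.TM_CCOEFF_NORMED);_,m,_,l=cv2.minMaxLoc(r)
    s=env.get_state();print('shift px',l[0]-5,l[1]-10,round(m,3),'F',s['wrist_force'].round(1),'tcp',s['tcp_pos'].round(4))
    v=r[max(l[1]-1,0):l[1]+2,l[0]];
    if len(v)==3: print('sub',l[1]-10+0.5*(v[0]-v[2])/(v[0]-2*v[1]+v[2]))
```

```bash
python3 -c "from lidm import *;shift()"
```

```text
shift px 0 0 1.0 F [ 0.3  0.6 -1.2] tcp [0.4114 0.0974 0.0524]
sub 0.0068883547
```

move_tool(ticks={"offsets": [[0, 0.0015, 0, 0, 0, 0], [0, 0.003, 0, 0, 0, 0], [0, 0.0045, 0, 0, 0, 0], [0, 0.006, 0, 0, 0, 0], [0, 0.006, 0, 0, 0, 0]]})

```text
clock: 12.45
tcp_pos: [0.4175, 0.0968, 0.0523]
orientation: [0.0, 0.738, 0.675, 0.0]
wrist_force: [-0.6, -1.0, -0.9]
finger_gap: 0.0062
grip_force: 59.2
```

```bash
python3 -c "from lidm import *;shift()"
```

```text
shift px 0 -2 0.95 F [-0.1 -0.4 -0.8] tcp [0.4175 0.0968 0.0524]
sub -2.0553367
```

move_tool(ticks={"offsets": [[0, 0.001, 0, 0, 0, 0], [0, 0.002, 0, 0, 0, 0], [0, 0.003, 0, 0, 0, 0], [0, 0.003, 0, 0, 0, 0]]})

```text
clock: 13.0
tcp_pos: [0.4205, 0.0966, 0.0524]
orientation: [0.0, 0.738, 0.675, 0.0]
wrist_force: [-1.4, -0.8, -0.4]
finger_gap: 0.006
grip_force: 59.8
```

```bash
python3 -c "from lidm import *;shift()"
```

```text
shift px 0 -3 0.921 F [-1.2  0.6  0.6] tcp [0.4205 0.0966 0.0524]
sub -3.1885636
```

move_tool(ticks={"offsets": [[0, 0.001, 0, 0, 0, 0], [0, 0.002, 0, 0, 0, 0], [0, 0.002, 0, 0, 0, 0]]})

```text
clock: 13.42
tcp_pos: [0.4219, 0.0963, 0.0522]
orientation: [-0.0, 0.738, 0.675, -0.0]
wrist_force: [-3.6, -0.1, 0.9]
finger_gap: 0.0059
grip_force: 61.9
```

```bash
python3 -c "from lidm import *;shift()"
```

```text
shift px 0 -4 0.917 F [-2.7  0.5  0.5] tcp [0.422  0.0963 0.0523]
sub -3.9110222
```

move_tool(ticks={"offsets": [[0, 0.001, 0, 0, 0, 0], [0, 0.0015, 0, 0, 0, 0], [0, 0.0015, 0, 0, 0, 0]]})

```text
clock: 13.85
tcp_pos: [0.4234, 0.0966, 0.0523]
orientation: [-0.0, 0.738, 0.675, -0.0]
wrist_force: [-4.5, 3.1, 1.5]
finger_gap: 0.0057
grip_force: 63.6
```

```bash
python3 -c "from lidm import *;shift()"
```

```text
shift px 0 -4 0.87 F [-5.2  1.8  1.4] tcp [0.4234 0.0966 0.0523]
sub -4.325893
```

move_tool(ticks={"offsets": [[0, 0.001, 0, 0, 0, 0], [0, 0.0015, 0, 0, 0, 0], [0, 0.0015, 0, 0, 0, 0]]})

```text
clock: 14.28
tcp_pos: [0.4235, 0.0966, 0.052]
orientation: [-0.001, 0.738, 0.675, -0.001]
wrist_force: [-7.1, 2.7, 2.8]
finger_gap: 0.0057
grip_force: 66.4
```

```bash
python3 -c "from lidm import *;shift()"
```

```text
shift px 0 -4 0.868 F [-7.9  2.1  3.4] tcp [0.4235 0.0966 0.052 ]
sub -4.319127
```

The lid is at its stop: the force rises with no further motion after about 11 mm. I'll back off and go to the pre-insertion pose.

move_tool(ticks={"offsets": [[0, -0.02, 0, 0, 0, 0], [0, -0.02, -0.05, 0, 0, 0], [-0.03, -0.01, -0.1, 0, 0, 0], [-0.08, 0.03, -0.1, 0, 0, 0], [-0.13, 0.07, -0.1, 0, 0, 0], [-0.16, 0.11, -0.1, 0, 0, 0], [-0.1875, 0.13, -0.1, 0, 0, 0], [-0.1875, 0.13, -0.08, 0, 0, 0]]})

```text
clock: 15.32
tcp_pos: [0.5425, -0.1063, 0.1337]
orientation: [0.004, 0.739, 0.673, 0.001]
wrist_force: [0.5, 0.1, -1.5]
finger_gap: 0.0054
grip_force: 60.1
```

move_tool(ticks={"offsets": [[0, 0, 0.04, 0, 0, 0], [0, 0, 0.07, 0, 0, 0], [0, 0, 0.074, 0, 0, 0], [0, 0, 0.074, 0, 0, 0]]})

```text
clock: 15.82
tcp_pos: [0.5389, -0.1028, 0.0592]
orientation: [0.001, 0.738, 0.675, 0.0]
wrist_force: [-0.1, -0.2, -0.3]
finger_gap: 0.0062
grip_force: 60.1
```

Run:
```python
from h import *
import pickle
W=cam('wrist');S=cam('side');T=cam('top');pickle.dump((W,S,T),open('w7.pkl','wb'))
p,R=tool();print(p,R[:,0],env.get_state()['grip_force'])
I=lambda im,w,h:cv2.resize(im[:,:,::-1],(w,h),interpolation=cv2.INTER_CUBIC)
n=p+R@[.1105,0,-.0112]
u=proj(W,[n])[0];print('nose pred',u,proj(T,[n])[0],proj(S,[n])[0])
a=I(W['image'][0:150,180:330],600,600)
t=proj(T,[n])[0].astype(int);b=I(T['image'][t[1]-30:t[1]+30,t[0]-40-0:t[0]],200,300)
s=proj(S,[n])[0].astype(int);c=I(S['image'][s[1]-40:s[1]+20,s[0]-20:s[0]+20],200,300)
print('origins',t-[40,30],s-[20,40])
cv2.imwrite('pics/w7.png',np.hstack([a,np.vstack([b,c])]))
```

```text
[ 0.53939884 -0.10279088  0.06003605] [ 8.98500490e-02  9.95954823e-01 -9.79519343e-04] 60.1297652721405
nose pred [254.46993443  21.63827419] [235.49971512 173.97488458] [274.1853844  181.15014736]
origins [195 143] [254 141]
```

View pics/w7.png

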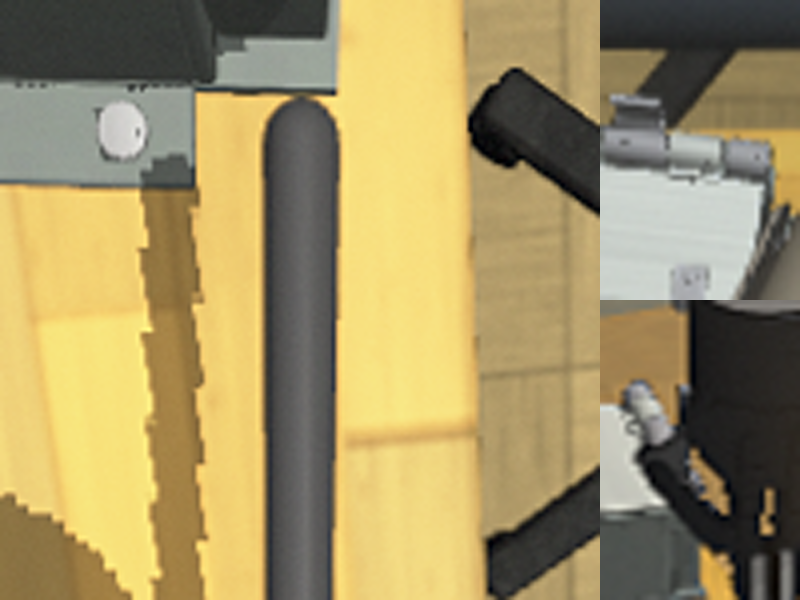

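The wrist view (4x, offset x 180) shows the nose at (301,97). The dark end face of the right knuckle is at x 213–328, down to row 38, and the rail corner is at (337,95). I'll compare this with the model projection.

Run:
```python
from h import *
import pickle
W,S,T=pickle.load(open('w7.pkl','rb'))
p,R=tool();ya=np.radians(-4.7);X=np.array([np.cos(ya),np.sin(ya),0]);Y=np.array([-X[1],X[0],0]);Z=np.array([0,0,1])
m=np.array([.548,.0227,.0695])
f=lambda P:((proj(W,P)-[180,0])*4).round()
th=np.radians(np.arange(0,360,45))
print('circle',f([m+.009*(np.cos(a)*X+np.sin(a)*Z) for a in th]).tolist())
for z in(.05,.06): print('rail corner',z,f([m+.010*X+Z*(z-.0695)]).tolist())
print('flange corner y-80', f([m-36*.001*X-.015*Y+.026*X+Z*(.006-.0695)]).tolist())
for h in(.008,.0112,.014): print('nose',f([p+R@[.1105,0,-h]]),f([p+R@[.08,y,-h] for y in(-.0045,.0045)]).tolist())
print('axis pt mouth in tool', (R.T@(m-p)).round(4))
# dark face extent
g=W['image'].astype(int).mean(2)
for r in(0,2,4,6,8,10,12): print(r,g[r,226:270:1].astype(int).tolist())
```

```text
circle [[356.0, -71.0], [334.0, -98.0], [272.0, -109.0], [211.0, -97.0], [191.0, -69.0], [219.0, -45.0], [275.0, -36.0], [330.0, -46.0]]
rail corner 0.05 [[355.0, -3.0]]
rail corner 0.06 [[360.0, -35.0]]
flange corner y-80 [[222.0, 201.0]]
nose [[298.  95.]] [[261.0, 377.0], [334.0, 377.0]]
nose [[298.  87.]] [[261.0, 376.0], [335.0, 376.0]]
nose [[298.  79.]] [[260.0, 375.0], [336.0, 375.0]]
axis pt mouth in tool [ 0.1257 -0.0027 -0.0096]
0 [58, 55, 61, 68, 58, 45, 46, 47, 45, 45, 45, 48, 46, 46, 45, 45, 47, 45, 42, 43, 43, 44, 44, 46, 44, 47, 54, 53, 53, 54, 54, 56, 54, 54, 53, 54, 122, 155, 167, 194, 199, 199, 197, 196]
2 [55, 54, 58, 68, 70, 52, 47, 45, 44, 46, 44, 45, 45, 49, 44, 44, 44, 44, 45, 48, 45, 45, 45, 46, 47, 52, 52, 51, 55, 54, 56, 55, 54, 54, 52, 64, 130, 158, 166, 195, 198, 198, 196, 197]
4 [54, 55, 55, 63, 68, 69, 48, 46, 46, 42, 46, 45, 46, 45, 43, 46, 43, 46, 45, 45, 44, 45, 45, 52, 51, 54, 52, 55, 53, 53, 51, 52, 53, 54, 51, 66, 136, 160, 167, 192, 197, 196, 196, 196]
6 [50, 54, 55, 59, 66, 69, 71, 47, 45, 47, 46, 46, 46, 45, 46, 46, 44, 45, 46, 44, 45, 50, 54, 54, 53, 53, 54, 52, 53, 52, 52, 53, 50, 51, 49, 77, 140, 159, 166, 185, 191, 193, 193, 196]
8 [50, 51, 56, 57, 61, 68, 70, 46, 64, 56, 51, 49, 49, 46, 47, 48, 50, 49, 49, 55, 55, 57, 53, 52, 49, 52, 47, 47, 48, 49, 48, 46, 49, 50, 46, 106, 148, 158, 169, 184, 187, 187, 190, 193]
10 [55, 53, 53, 56, 57, 68, 70, 47, 77, 89, 89, 91, 89, 92, 86, 153, 164, 163, 161, 161, 161, 162, 161, 166, 164, 163, 166, 162, 165, 164, 165, 166, 161, 153, 158, 161, 159, 157, 170, 185, 186, 188, 189, 193]
12 [57, 51, 50, 55, 54, 63, 67, 67, 75, 86, 97, 99, 98, 97, 94, 120, 152, 157, 158, 157, 157, 156, 158, 157, 157, 158, 157, 158, 158, 156, 159, 160, 158, 160, 157, 157, 155, 155, 171, 191, 195, 193, 194, 196]
```

move_tool(ticks={"offsets": [[0.004, -0.0015, 0.0013, 0, 0, -0.009], [0.008, -0.0015, 0.0013, 0, 0, -0.009], [0.008, -0.0015, 0.0013, 0, 0, -0.009]]})

```text
clock: 16.35
tcp_pos: [0.5372, -0.0937, 0.0573]
orientation: [0.0, 0.735, 0.678, 0.0]
wrist_force: [-0.3, -0.6, 0.4]
finger_gap: 0.0057
grip_force: 60.1
```

move_tool(ticks={"offsets": [[0.005, 0, 0, 0, 0, 0], [0.01, 0, 0, 0, 0, 0], [0.015, 0, 0, 0, 0, 0], [0.017, 0, 0, 0, 0, 0], [0.017, 0, 0, 0, 0, 0]]})

```text
clock: 16.98
tcp_pos: [0.5385, -0.077, 0.0571]
orientation: [0.0, 0.735, 0.678, -0.0]
wrist_force: [0.2, -1.0, -1.5]
finger_gap: 0.0058
grip_force: 60.1
```

move_tool(ticks={"offsets": [[0.004, 0, 0, 0, 0, 0], [0.008, 0, 0, 0, 0, 0], [0.012, 0, 0, 0, 0, 0], [0.016, 0, 0, 0, 0, 0], [0.018, 0, 0, 0, 0, 0], [0.018, 0, 0, 0, 0, 0]]})

```text
clock: 17.73
tcp_pos: [0.54, -0.0591, 0.0571]
orientation: [0.0, 0.735, 0.678, -0.0]
wrist_force: [-0.1, 0.2, -1.2]
finger_gap: 0.006
grip_force: 60.1
```

Run:
```python
from h import *
import pickle
T=cam('top');W=cam('wrist');S=cam('side');pickle.dump((W,S,T),open('w8.pkl','wb'))
p,R=tool();print(p,env.get_state()['wrist_force'])
# visibility of pin: dark along predicted shank in wrist
xs=np.arange(.03,.13,.004)
for dz in(-.0112,):
  u=proj(W,[p+R@[x,0,dz] for x in xs]).astype(np.float32)
  for x,(a,b) in zip(xs,u):
    if 0<=b<384:print(int(x*1000),a.round(),b.round(),W['image'][int(round(b)),int(round(a))])
```

```text
[ 0.53996569 -0.0593327   0.05707981] [-0.99225781  0.09884619 -0.48374211]
30 254.0 192.0 [102 101 100]
34 254.0 185.0 [103 102  99]
38 254.0 178.0 [103 101  98]
42 254.0 171.0 [104 104 101]
46 254.0 163.0 [104 103 101]
50 254.0 156.0 [105 104 102]
54 254.0 148.0 [104 105 101]
58 254.0 140.0 [106 104 104]
62 254.0 132.0 [102 101 100]
66 254.0 124.0 [103 101 102]
70 254.0 116.0 [103 102 103]
74 254.0 107.0 [103 101 101]
78 254.0 99.0 [101 101 100]
82 254.0 90.0 [103 101 102]
86 254.0 81.0 [193 192 189]
90 254.0 72.0 [221 221 218]
94 254.0 63.0 [214 215 211]
98 254.0 53.0 [210 210 205]
102 254.0 44.0 [204 204 201]
106 254.0 34.0 [144 144 142]
110 254.0 24.0 [89 91 86]
114 254.0 14.0 [232 235 226]
118 254.0 3.0 [228 231 223]
```

Run:
```python
from h import *
import pickle
W,S,T=pickle.load(open('w8.pkl','rb'))
for r in(70,60,50): print(r,[int(x) for x in W['image'][r,225:285].mean(1)])
print(95,[int(x) for x in W['image'][100,235:275].mean(1)])
```

```text
70 [241, 241, 241, 241, 240, 239, 246, 171, 118, 103, 66, 57, 84, 110, 125, 134, 142, 152, 159, 167, 173, 181, 185, 188, 195, 201, 204, 215, 148, 190, 224, 221, 219, 219, 216, 216, 215, 214, 211, 205, 204, 197, 195, 185, 182, 174, 165, 160, 136, 96, 178, 204, 201, 200, 200, 200, 200, 200, 200, 199]
60 [240, 241, 241, 241, 239, 238, 240, 236, 230, 139, 63, 59, 78, 104, 117, 127, 137, 142, 153, 161, 169, 176, 180, 185, 190, 193, 202, 202, 209, 212, 217, 217, 215, 216, 216, 218, 216, 216, 213, 210, 204, 204, 197, 193, 185, 181, 172, 167, 151, 119, 150, 194, 201, 199, 201, 200, 199, 200, 198, 197]
50 [240, 240, 242, 241, 224, 236, 242, 240, 153, 98, 69, 57, 72, 96, 112, 119, 131, 139, 147, 156, 163, 171, 177, 181, 186, 190, 193, 197, 201, 206, 212, 213, 213, 210, 211, 214, 214, 214, 214, 213, 205, 203, 200, 194, 191, 185, 178, 172, 166, 144, 119, 176, 199, 197, 200, 199, 198, 197, 196, 197]
95 [149, 183, 191, 190, 192, 192, 191, 191, 188, 190, 145, 71, 52, 66, 79, 84, 87, 93, 97, 103, 103, 108, 104, 95, 92, 89, 83, 76, 80, 177, 199, 200, 202, 204, 205, 203, 202, 202, 203, 204]
```

move_tool(ticks={"offsets": [[0.004, 0, 0, 0, 0, 0], [0.008, 0, 0, 0, 0, 0], [0.012, 0, 0, 0, 0, 0], [0.016, 0, 0, 0, 0, 0], [0.02, 0, 0, 0, 0, 0], [0.02, 0, 0, 0, 0, 0]]})

```text
clock: 18.62
tcp_pos: [0.5417, -0.0389, 0.0571]
orientation: [0.0, 0.735, 0.678, 0.0]
wrist_force: [0.2, 0.4, -0.0]
finger_gap: 0.0058
grip_force: 60.2
```

move_tool(ticks={"offsets": [[0.004, 0, 0, 0, 0, 0], [0.008, 0, 0, 0, 0, 0], [0.012, 0, 0, 0, 0, 0], [0.016, 0, 0, 0, 0, 0], [0.02, 0, 0, 0, 0, 0], [0.022, 0, 0, 0, 0, 0], [0.022, 0, 0, 0, 0, 0]]})

```text
clock: 19.5
tcp_pos: [0.5434, -0.0171, 0.0571]
orientation: [-0.0, 0.735, 0.678, 0.0]
wrist_force: [1.0, -0.5, -0.3]
finger_gap: 0.0058
grip_force: 60.2
```

move_tool(ticks={"offsets": [[0.004, 0, 0, 0, 0, 0], [0.008, 0, 0, 0, 0, 0], [0.012, 0, 0, 0, 0, 0], [0.016, 0, 0, 0, 0, 0], [0.02, 0, 0, 0, 0, 0], [0.022, 0, 0, 0, 0, 0], [0.022, 0, 0, 0, 0, 0]]})

```text
clock: 20.38
tcp_pos: [0.5452, 0.0049, 0.0571]
orientation: [-0.0, 0.735, 0.678, 0.0]
wrist_force: [2.3, 0.4, -0.1]
finger_gap: 0.0058
grip_force: 60.2
```

move_tool(ticks={"offsets": [[0.002, 0, 0, 0, 0, 0], [0.004, 0, 0, 0, 0, 0], [0.004, 0, 0, 0, 0, 0]]})

```text
clock: 20.75
tcp_pos: [0.5455, 0.0086, 0.0571]
orientation: [0.0, 0.735, 0.678, 0.0]
wrist_force: [1.8, -0.3, 0.7]
finger_gap: 0.0052
grip_force: 60.2
```

move_tool(ticks={"offsets": [[0, 0, 0, 0, 0, 0], [0, 0, 0, 0, 0, 0], [0, 0, 0, 0, 0, 0], [0, 0, -0.03, 0, 0, 0], [0, 0, -0.06, 0, 0, 0], [-0.03, 0, -0.06, 0, 0, 0], [-0.052, 0, -0.06, 0, 0, 0], [-0.052, 0, -0.06, 0, 0, 0]]}, finger_gap=0.025)

```text
clock: 21.75
tcp_pos: [0.5412, -0.0444, 0.1171]
orientation: [0.0, 0.736, 0.677, -0.0]
wrist_force: [-0.5, -0.3, 0.2]
finger_gap: 0.0251
grip_force: 0.0
```

move_tool(ticks={"offsets": [[0, 0, 0, 0, 0, 0], [0, 0, 0.03, 0, 0, 0], [0, 0, 0.06, 0, 0, 0], [0, 0, 0.068, 0, 0, 0], [0, 0, 0.068, 0, 0, 0]]}, finger_gap=0, squeeze=60)

```text
clock: 22.38
tcp_pos: [0.541, -0.0427, 0.0489]
orientation: [-0.0, 0.735, 0.678, -0.0]
wrist_force: [-0.2, -0.9, 1.3]
finger_gap: -0.0004
grip_force: 0.0
```

Run:
```python
from h import *
W=cam('wrist');p,R=tool();print(p)
g=W['image'].astype(int).mean(2)
ax=np.array([0,0,-(.0695-p[2])])
xs=np.arange(.0,.085,.003);u=proj(W,[p+R@(np.array([x,0,0])+ax) for x in xs])
for x,(a,b) in zip(xs,u): print(int(x*1000),int(a),int(b),g[int(round(b)),int(a)-16:int(a)+17:4].astype(int).tolist())
```

```text
[ 0.54171677 -0.04300677  0.04970649]
0 254 250 [17, 82, 82, 65, 18, 77, 81, 83, 23]
3 254 245 [18, 83, 82, 76, 19, 79, 81, 83, 27]
6 255 240 [23, 82, 80, 39, 16, 82, 81, 57, 22]
9 255 235 [114, 81, 83, 51, 15, 83, 82, 110, 108]
12 255 230 [188, 78, 84, 50, 18, 83, 83, 187, 180]
15 255 224 [188, 186, 191, 188, 191, 192, 194, 189, 182]
18 255 219 [187, 184, 184, 184, 186, 191, 192, 191, 181]
21 255 214 [189, 186, 186, 184, 188, 188, 195, 193, 182]
24 255 208 [188, 185, 185, 185, 190, 189, 196, 192, 178]
27 255 203 [102, 104, 102, 169, 193, 192, 196, 189, 184]
30 255 197 [107, 104, 89, 91, 98, 103, 107, 98, 130]
33 255 192 [49, 49, 89, 
[... 249 characters left out ...]
87, 190, 72, 90, 106, 87, 193, 183, 200]
51 255 156 [187, 194, 71, 92, 106, 88, 181, 182, 201]
54 255 150 [186, 192, 68, 90, 108, 90, 173, 189, 202]
57 255 144 [188, 189, 66, 89, 110, 89, 151, 190, 203]
60 255 138 [187, 189, 63, 87, 109, 91, 129, 194, 204]
63 255 131 [188, 188, 61, 88, 111, 90, 95, 198, 202]
66 255 125 [189, 188, 60, 87, 106, 94, 67, 199, 202]
69 255 118 [109, 152, 187, 211, 228, 222, 216, 197, 166]
72 255 112 [117, 150, 179, 202, 202, 221, 214, 199, 174]
75 255 105 [108, 142, 175, 195, 215, 218, 215, 197, 176]
78 255 98 [106, 144, 173, 191, 208, 215, 215, 202, 181]
81 255 91 [103, 138, 169, 187, 206, 211, 214, 204, 186]
84 255 84 [96, 134, 166, 183, 200, 206, 208, 204, 188]
```

move_tool(ticks={"offsets": [[0.008, 0, 0, 0, 0, 0], [0.015, 0, 0, 0, 0, 0], [0.02, 0, 0, 0, 0, 0], [0.024, 0, 0, 0, 0, 0], [0.028, 0, 0, 0, 0, 0], [0.032, 0, 0, 0, 0, 0], [0.036, 0, 0, 0, 0, 0], [0.04, 0, 0, 0, 0, 0]]})

```text
clock: 23.42
tcp_pos: [0.5445, -0.0033, 0.0491]
orientation: [0.0, 0.735, 0.678, -0.0]
wrist_force: [-0.9, -0.8, -0.6]
finger_gap: 0.0002
grip_force: 0.2
```

move_tool(ticks={"offsets": [[0.0015, 0, 0, 0, 0, 0], [0.003, 0, 0, 0, 0, 0], [0.003, 0, 0, 0, 0, 0]]})

```text
clock: 23.8
tcp_pos: [0.5447, -0.0004, 0.0491]
orientation: [-0.0, 0.735, 0.678, -0.0]
wrist_force: [-0.3, -0.1, -1.4]
finger_gap: 0.0002
grip_force: 0.0
```

move_tool(ticks={"offsets": [[0.001, 0, 0, 0, 0, 0], [0.002, 0, 0, 0, 0, 0], [0.002, 0, 0, 0, 0, 0]]})

```text
clock: 24.18
tcp_pos: [0.5449, 0.0016, 0.0491]
orientation: [-0.0, 0.735, 0.678, -0.0]
wrist_force: [-0.0, -0.0, -0.9]
finger_gap: -0.0001
grip_force: 0.0
```

move_tool(ticks={"offsets": [[0.001, 0, 0, 0, 0, 0], [0.002, 0, 0, 0, 0, 0], [0.002, 0, 0, 0, 0, 0]]})

```text
clock: 24.55
tcp_pos: [0.5451, 0.0036, 0.0491]
orientation: [0.0, 0.735, 0.678, 0.0]
wrist_force: [0.3, -0.1, 1.0]
finger_gap: 0.0002
grip_force: 0.0
```

Create chk.py:
```python
from h import *
W=cam('wrist');p,R=tool();print(p,env.get_state()['wrist_force'].round(1))
g=W['image'].astype(int).mean(2)
ax=np.array([0,0,-(.0695-p[2])])
xs=np.arange(.004,.04,.002);u=proj(W,[p+R@(np.array([x,0,0])+ax) for x in xs])
for x,(a,b) in zip(xs,u): print(int(x*1000),int(a),int(b),g[int(round(b)),int(a)-24:int(a)+25:4].astype(int).tolist())
```

```bash
python3 chk.py
```

```text
[0.54504706 0.00360524 0.04907584] [-0.5 -0.3  0.2]
4 253 243 [21, 26, 20, 80, 83, 87, 16, 56, 84, 84, 23, 19, 22]
6 253 239 [32, 22, 24, 70, 83, 85, 19, 55, 82, 82, 18, 23, 19]
8 253 236 [198, 11, 20, 71, 81, 84, 16, 58, 83, 82, 23, 21, 101]
10 253 233 [201, 191, 189, 153, 81, 83, 16, 73, 82, 80, 196, 200, 197]
12 253 229 [201, 189, 185, 175, 81, 62, 46, 57, 81, 74, 196, 198, 197]
14 253 226 [200, 185, 185, 190, 68, 49, 50, 51, 108, 144, 195, 198, 198]
16 253 222 [201, 186, 183, 192, 38, 51, 53, 53, 56, 181, 196, 198, 196]
18 253 219 [189, 184, 183, 37, 37, 49, 69, 71, 73, 177, 197, 200, 197]
20 253 215 [185, 185, 143, 58, 109, 110, 106, 128, 101, 197, 152, 200, 195]
22 253 212 [189, 191, 36, 95, 107, 109, 104, 211, 207, 197, 164, 200, 199]
24 253 208 [104, 85, 39, 95, 107, 111, 148, 209, 209, 197, 168, 193, 200]
26 253 204 [110, 111, 40, 95, 104, 107, 181, 208, 208, 200, 169, 186, 199]
28 253 201 [133, 129, 67, 93, 103, 184, 199, 206, 210, 201, 172, 185, 202]
30 253 197 [131, 131, 63, 93, 103, 184, 198, 203, 207, 202, 177, 131, 200]
32 253 193 [131, 130, 62, 90, 98, 181, 198, 203, 210, 204, 180, 166, 202]
34 253 189 [131, 130, 61, 104, 156, 179, 195, 202, 205, 204, 182, 147, 202]
36 253 186 [131, 129, 59, 114, 153, 176, 197, 203, 204, 205, 185, 132, 201]
38 253 182 [133, 129, 60, 110, 150, 174, 195, 202, 204, 206, 184, 125, 203]
```

move_tool(ticks={"offsets": [[0.001, 0, 0, 0, 0, 0], [0.0015, 0, 0, 0, 0, 0], [0.0015, 0, 0, 0, 0, 0]]})

```text
clock: 24.98
tcp_pos: [0.5452, 0.0051, 0.0491]
orientation: [0.0, 0.735, 0.678, 0.0]
wrist_force: [-0.0, -0.2, -0.6]
finger_gap: 0.0
grip_force: 0.0
```

move_tool(ticks={"offsets": [[0.001, 0, 0, 0, 0, 0], [0.0015, 0, 0, 0, 0, 0], [0.0015, 0, 0, 0, 0, 0]]})

```text
clock: 25.35
tcp_pos: [0.5453, 0.0058, 0.0491]
orientation: [0.001, 0.735, 0.678, -0.001]
wrist_force: [-1.6, -5.1, -0.4]
finger_gap: 0.0005
grip_force: 2.4
```

```bash
python3 chk.py | head -9
```

```text
[0.54530601 0.00580668 0.04911833] [ 0.  -5.7  0.7]
4 253 243 [12, 25, 20, 79, 81, 84, 15, 56, 82, 83, 23, 23, 26]
6 253 239 [34, 28, 23, 74, 83, 86, 21, 58, 82, 84, 20, 18, 20]
8 253 236 [203, 19, 13, 62, 82, 83, 18, 65, 82, 84, 15, 12, 182]
10 253 233 [202, 189, 189, 154, 82, 80, 19, 72, 81, 80, 197, 201, 197]
12 253 229 [200, 187, 185, 178, 81, 48, 46, 48, 83, 78, 195, 199, 195]
14 253 226 [201, 185, 184, 191, 65, 47, 54, 49, 108, 144, 196, 197, 197]
16 253 222 [198, 186, 184, 194, 34, 54, 81, 81, 75, 179, 197, 198, 196]
18 253 219 [186, 183, 180, 81, 106, 111, 111, 108, 110, 103, 78, 199, 196]
```

move_tool(ticks={"offsets": [[0.001, 0, 0, 0, 0, 0], [0.002, 0, 0, 0, 0, 0], [0.002, 0, 0, 0, 0, 0], [0.002, 0, 0, 0, 0, 0]]})

```text
clock: 25.9
tcp_pos: [0.5453, 0.006, 0.0492]
orientation: [0.002, 0.736, 0.677, -0.002]
wrist_force: [-1.0, -10.8, 0.2]
finger_gap: 0.0003
grip_force: 5.5
```

move_tool(ticks={"offsets": [[-0.01, 0, 0, 0, 0, 0], [-0.03, 0, 0, 0, 0, 0], [-0.04, 0, -0.05, 0, 0, 0], [-0.04, 0, -0.1, 0, 0, 0], [-0.04, 0, -0.15, 0, 0, 0]]})

```text
clock: 26.52
tcp_pos: [0.542, -0.0321, 0.2006]
orientation: [-0.0, 0.735, 0.678, 0.0]
wrist_force: [0.7, -0.4, -0.0]
finger_gap: -0.0003
grip_force: 0.0
```

Run:
```python
from h import *
W=cam('wrist');T=cam('top');p,R=tool();print(p,R[:,0])
import pickle;pickle.dump((W,T),open('w9.pkl','wb'))
g=W['image'].astype(int).mean(2)
m=np.array([.548,.0227,.0695]);Y=np.array([.0768,.997,0])
for d in np.arange(-.016,.008,.002):
    a,b=proj(W,[m+Y*d])[0]; print(int(d*1000),int(a),int(b),g[int(round(b)),int(a)-12:int(a)+13:3].astype(int).tolist())
```

```text
[ 0.54554111 -0.03265265  0.20526693] [ 8.12993421e-02  9.96689577e-01 -5.50909299e-04]
-16 255 142 [177, 183, 180, 183, 184, 185, 180, 196, 198]
-14 255 140 [176, 181, 179, 183, 182, 186, 183, 198, 197]
-12 255 138 [175, 181, 181, 181, 183, 185, 183, 197, 197]
-10 255 136 [175, 181, 182, 182, 184, 186, 184, 197, 198]
-8 255 134 [177, 182, 181, 184, 186, 184, 185, 197, 197]
-6 255 132 [171, 185, 171, 110, 114, 185, 188, 197, 197]
-4 255 130 [171, 87, 24, 73, 85, 170, 190, 198, 197]
-2 255 128 [120, 30, 32, 85, 101, 128, 190, 198, 198]
0 255 126 [85, 37, 35, 80, 99, 129, 193, 195, 196]
2 255 124 [139, 46, 87, 134, 156, 151, 179, 194, 199]
4 255 122 [133, 104, 157, 196, 219, 199, 165, 174, 198]
5 255 120 [237, 89, 155, 191, 215, 202, 167, 149, 198]
```

The pin is home: 10.8 N of resistance with no further motion, and the arm lies against the knuckle face. Next is the handle.

move_tool(ticks={"offsets": [[0.02, -0.03, 0, 0, 0, 0], [0.05, -0.06, 0, 0, 0, 0], [0.08, -0.09, 0, 0, 0, 0], [0.12, -0.1145, 0, 0, 0, 0], [0.12, -0.1145, 0.05, 0, 0, 0], [0.12, -0.1145, 0.08, 0, 0, 0], [0.12, -0.1145, 0.08, 0, 0, 0]]}, finger_gap=0.03)

```text
clock: 27.5
tcp_pos: [0.4353, 0.0972, 0.1168]
orientation: [-0.002, 0.735, 0.678, -0.002]
wrist_force: [-0.4, -0.7, 1.2]
finger_gap: 0.03
grip_force: 0.0
```

Run:
```python
from h import *
W=cam('wrist');p,R=tool();print(p,R[:,0])
g=W['image'].astype(int).mean(2)
for x in(.015,.02,.025):
    u=proj(W,[[*(p+R@[x,y,0])[:2],.0625] for y in np.arange(-.012,.013,.0015)])
    print(x,[int(g[int(round(b)),int(round(a))]) for a,b in u],u[0].round(),u[-1].round())
# y extent of bar (leg positions) along tool x, scanning at tool y=+.02 (toward lid)
for yy in(.015,):
    xs=np.arange(-.04,.06,.003);u=proj(W,[[*(p+R@[x,yy,0])[:2],.0625] for x in xs])
    print([(int(x*1000),int(g[int(round(b)),int(round(a))])) for x,(a,b) in zip(xs,u) if 0<b<384])
```

```text
[0.43686092 0.09724827 0.11843099] [8.10880674e-02 9.96706940e-01 3.45353962e-05]
0.015 [72, 148, 149, 142, 143, 146, 141, 73, 83, 91, 93, 90, 79, 131, 156, 165, 170] [241. 185.] [271. 185.]
0.02 [76, 127, 145, 143, 148, 151, 153, 76, 82, 90, 95, 91, 79, 131, 165, 166, 170] [241. 179.] [271. 179.]
0.025 [76, 121, 120, 130, 146, 149, 150, 74, 81, 87, 93, 92, 81, 127, 168, 172, 167] [241. 173.] [272. 173.]
[(-40, 174), (-37, 178), (-33, 171), (-30, 173), (-27, 127), (-24, 102), (-21, 94), (-18, 92), (-15, 91), (-12, 113), (-9, 115), (-6, 100), (-3, 99), (0, 96), (2, 95), (5, 93), (8, 92), (11, 123), (14, 97), (17, 87), (20, 155), (23, 125), (26, 112), (29, 92), (32, 120), (35, 107), (38, 173), (41, 160), (44, 131), (47, 126), (50, 102), (53, 88), (56, 89), (59, 111)]
```

move_tool(ticks={"offsets": [[0, 0.0025, 0.03, 0, 0, 0], [0, 0.0025, 0.05, 0, 0, 0], [0, 0.0025, 0.065, 0, 0, 0], [0, 0.0025, 0.074, 0, 0, 0], [0, 0.0025, 0.077, 0, 0, 0], [0, 0.0025, 0.077, 0, 0, 0]]}, finger_gap=0.03)

```text
clock: 28.3
tcp_pos: [0.4409, 0.0972, 0.0426]
orientation: [0.0, 0.735, 0.678, 0.0]
wrist_force: [0.6, -0.2, -0.1]
finger_gap: 0.0297
grip_force: 0.0
```

move_tool(ticks={"offsets": [[0, 0, 0, 0, 0, 0], [0, 0, 0, 0, 0, 0], [0, 0, 0, 0, 0, 0], [0, 0, 0, 0, 0, 0]]}, finger_gap=0.004, squeeze=25)

```text
clock: 28.8
tcp_pos: [0.4388, 0.0975, 0.0421]
orientation: [-0.001, 0.735, 0.678, -0.001]
wrist_force: [-5.3, 0.9, 3.7]
finger_gap: 0.009
grip_force: 25.0
```

move_tool(ticks={"offsets": [[0, -0.001, -0.015, 0, 0, 0], [0, 0.001, -0.030, 0, 0, 0], [0, 0.005, -0.045, 0, 0, 0], [0, 0.011, -0.059, 0, 0, 0], [0, 0.0185, -0.072, 0, 0, 0], [0, 0.028, -0.084, 0, 0, 0], [0, 0.0385, -0.095, 0, 0, 0], [0, 0.051, -0.104, 0, 0, 0]]}, finger_gap=0.004, squeeze=25)

```text
clock: 29.8
tcp_pos: [0.4906, 0.0931, 0.1468]
orientation: [-0.001, 0.735, 0.678, -0.001]
wrist_force: [-5.2, -0.4, 3.7]
finger_gap: 0.0089
grip_force: 25.3
```

move_tool(ticks={"offsets": [[0, 0.0135, -0.0075, 0, 0, 0], [0, 0.0275, -0.013, 0, 0, 0], [0, 0.042, -0.017, 0, 0, 0], [0, 0.057, -0.019, 0, 0, 0], [0, 0.072, -0.019, 0, 0, 0], [0, 0.087, -0.017, 0, 0, 0], [0, 0.097, -0.0145, 0, 0, 0], [0, 0.1065, -0.011, 0, 0, 0]]}, finger_gap=0.004, squeeze=25)

```text
clock: 30.8
tcp_pos: [0.5983, 0.0842, 0.1572]
orientation: [0.001, 0.735, 0.678, 0.0]
wrist_force: [-0.6, -3.1, 1.4]
finger_gap: 0.0089
grip_force: 26.2
```

move_tool(ticks={"offsets": [[0, 0.005, 0.002, 0, 0, 0], [0, 0.009, 0.004, 0, 0, 0], [0, 0.009, 0.004, 0, 0, 0]]})

```text
clock: 31.18
tcp_pos: [0.6064, 0.084, 0.1529]
orientation: [-0.0, 0.735, 0.678, 0.0]
wrist_force: [0.1, -2.1, 1.8]
finger_gap: 0.009
grip_force: 26.3
```

move_tool(ticks={"offsets": [[0, 0, 0, 0, 0, 0], [0, 0, 0, 0, 0, 0], [0, 0, 0, 0, 0, 0], [0, 0, -0.01, 0, 0, 0], [0, 0, -0.03, 0, 0, 0], [0, 0, -0.07, 0, 0, 0], [-0.05, 0, -0.1, 0, 0, 0], [-0.1, -0.03, -0.1, 0, 0, 0]]}, finger_gap=0.03)

```text
clock: 32.17
tcp_pos: [0.571, -0.0146, 0.2565]
orientation: [0.003, 0.735, 0.678, 0.002]
wrist_force: [-0.6, -0.2, -0.7]
finger_gap: 0.03
grip_force: 0.0
```

move_tool(ticks={"offsets": [[-0.05, -0.03, 0, 0, 0, 0], [-0.1, -0.06, 0, 0, 0, 0], [-0.15, -0.1, 0, 0, 0, 0], [-0.15, -0.1, 0, 0, 0, 0], [-0.15, -0.1, 0, 0, 0, 0]]})

```text
clock: 32.8
tcp_pos: [0.4567, -0.1551, 0.254]
orientation: [0.001, 0.736, 0.677, 0.0]
wrist_force: [-0.8, -0.4, 0.5]
finger_gap: 0.0304
grip_force: 0.0
```

Run:
```python
from h import *
import pickle
T=cam('top');S=cam('side');W=cam('wrist');pickle.dump((T,S,W),open('w10.pkl','wb'))
print(tool()[0],env.get_state()['wrist_force'])
T0=pickle.load(open('c0.pkl','rb'))['top'];
ya=np.radians(-4.6);X=np.array([np.cos(ya),np.sin(ya),0]);Y=np.array([-X[1],X[0],0]);Z=np.array([0,0,1])
m=np.array([.5482,.0224,.0695])+.065*Y
g=T['image'].astype(int).mean(2)
# bar expected for lid angles: darkness profile of bar vs background in top and side
for n,c in(('top',T),('side',S)):
  g=c['image'].astype(np.float32).mean(2)
  for f in(0,100,108,112,116,120,124,128,132,140):
    a=np.radians(f-3.45);c0=m+.1162*(-np.cos(a)*X+np.sin(a)*Z)
    u=proj(c,[c0+y*Y for y in np.linspace(-.028,.028,15)]).astype(np.float32)
    print(n,f,cv2.remap(g,u[:,0],u[:,1],1)[:,0].astype(int).tolist())
# bystanders: image change
for n,xy in(('marker/tweez/pot',(slice(170,270),slice(110,165))),('vial',(slice(215,240),slice(280,310)))):
  print(n,(np.abs(T['image'][xy].astype(int)-T0['image'][xy].astype(int)).mean(2)>40).sum())
```

```text
[ 0.45730793 -0.15398484  0.25326304] [-0.47772539 -0.59663062  0.81556933]
top 0 [140, 140, 138, 137, 136, 135, 135, 135, 135, 135, 135, 129, 134, 138, 140]
top 100 [115, 115, 115, 114, 115, 115, 115, 115, 114, 115, 115, 116, 116, 116, 116]
top 108 [49, 48, 48, 44, 44, 50, 51, 52, 49, 53, 54, 50, 47, 64, 82]
top 112 [50, 49, 49, 51, 50, 51, 51, 52, 52, 52, 52, 53, 54, 54, 59]
top 116 [55, 55, 56, 57, 57, 56, 57, 58, 59, 58, 58, 59, 59, 59, 64]
top 120 [71, 68, 56, 51, 59, 61, 63, 59, 56, 62, 62, 61, 61, 59, 62]
top 124 [167, 168, 159, 157, 157, 157, 157, 154, 152, 150, 148, 147, 145, 144, 143]
top 128 [62, 61, 73, 78, 81, 67, 61, 77, 90, 103, 93, 82, 82, 101, 120]
top 132 [60, 61, 60, 61, 59, 60, 61, 61, 61, 61, 61, 61, 61, 61, 61]
top 140 [59, 61, 61, 60, 60, 60, 60, 61, 61, 60, 61, 61, 61, 61, 60]
side 0 [140, 141, 141, 141, 140, 140, 140, 137, 131, 138, 140, 138, 141, 143, 144]
side 100 [68, 94, 101, 113, 120, 107, 97, 68, 34, 13, 14, 15, 12, 9, 13]
side 108 [124, 113, 104, 115, 123, 124, 118, 111, 91, 58, 24, 28, 33, 43, 58]
side 112 [108, 87, 91, 110, 129, 121, 88, 72, 89, 88, 85, 86, 79, 65, 45]
side 116 [66, 66, 61, 60, 57, 75, 94, 100, 115, 110, 83, 69, 71, 73, 77]
side 120 [88, 90, 89, 90, 88, 81, 80, 74, 79, 76, 83, 95, 94, 93, 96]
side 124 [182, 162, 156, 157, 157, 156, 156, 154, 148, 149, 147, 146, 143, 143, 140]
side 128 [128, 124, 127, 150, 162, 146, 148, 138, 136, 126, 134, 147, 147, 166, 157]
side 132 [82, 86, 103, 116, 112, 108, 121, 109, 98, 95, 89, 92, 81, 94, 98]
side 140 [129, 130, 133, 128, 98, 81, 81, 87, 98, 109, 118, 120, 120, 105, 91]
marker/tweez/pot 0
vial 481
```

Run:
```python
from h import *
import pickle
T,S,W=pickle.load(open('w10.pkl','rb'));W1=pickle.load(open('w1.pkl','rb'))
for c in(W1,W):
    i=c['image'].astype(int);m=(i[:,:,2]>i[:,:,0]+60)&(i[:,:,2]>i[:,:,1]+60);n,l,s,ce=cv2.connectedComponentsWithStats(m.astype(np.uint8))
    for k in range(1,n):
        if 40<s[k,4]<2000: print(s[k,4],onz(c,ce[k],.034).round(4))
S2=cam('side');print('lid motion diff',(np.abs(S2['image'].astype(int)-S['image'].astype(int)).mean(2)>25).sum())
# pin: arm at right knuckle in top view
Y=np.array([.08,.9968,0]);mm=np.array([.5482,.0224,.0695]);g=W['image'].astype(int).mean(2)
for d in np.arange(-.016,.008,.002):
    a,b=proj(W,[mm+Y*d])[0]
    if 0<b<384: print(int(d*1000),int(a),int(b),g[int(round(b)),int(a)-12:int(a)+13:3].astype(int).tolist())
```

```text
158 [ 0.4265 -0.135   0.034 ]
99 [ 0.4263 -0.1341  0.034 ]
82 [ 0.2599 -0.4732  0.034 ]
lid motion diff 208
-16 324 15 [71, 74, 79, 176, 170, 168, 169, 167, 113]
-14 325 13 [132, 134, 133, 173, 170, 170, 170, 165, 123]
-12 325 11 [44, 21, 117, 170, 170, 169, 169, 169, 127]
-10 325 9 [18, 23, 22, 167, 168, 170, 168, 166, 120]
-8 325 6 [26, 20, 20, 40, 170, 167, 166, 167, 123]
-6 325 4 [28, 24, 19, 25, 71, 170, 167, 165, 122]
-4 325 2 [35, 30, 29, 44, 57, 146, 165, 165, 122]
-2 326 0 [34, 36, 26, 65, 81, 36, 164, 160, 129]
```

```bash
python3 -c "
from workcell import env, eyes, job
print(job.hand_in())"
```

```text
the job is handed in; nothing more can be done
None
```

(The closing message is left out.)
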